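# Feel which sample carriers are full and dock them

### The arm

A 6-joint arm with a two-finger parallel gripper is mounted at the origin on the work surface. World frame = base frame: x ahead of the robot, y to its left, z up, the work surface at z = 0. Lengths are in m, angles in degrees, forces in N, time in s.
With the tool pointing down it reaches from about 0.35 to 0.875 m from the base axis. Payload 4.2 kg.
Tool frame: the origin (TCP) lies midway between the tips of the shut fingers; the grasp point (between the pads) lies 19 mm behind it; z points along the fingers, y is the line along which they close (so a half turn about z gives the same grasp; the last joint's range is limited). The gripper opens to 87 mm and grips with 3 to 60 N. Pads are 19 mm wide; open, the fingers measure 117 mm over their backs; the gripper's body (75 mm by 190 mm) begins 51 mm behind the grasp point.
Start: joints at [-61.329, 22.042, 0.453, 0, -68.411, -14.817], TCP at [0.15, -0.607, 0.223] pointing down, gripper open.
Joint ranges: [-179.83, 179.83], [-69.29, 118.12], [-61.27, 80.66], [-181.25, 117.63], [-171.15, -9.14], [-177.46, 177.46]. Speed limits (degrees/s): [159.86, 159.86, 180, 180, 180, 180].

### API

Orientations are given as a 3x3 rotation matrix whose columns are the frame's x, y, z axes.
In Python, from station import sense, capture, finish_job, silhouettes, landmark_of gives the robot as it stands.
- The arm moves only by the tool step_arm, never from a script. Its arguments are lists of equal length, an entry for each row: "linear": the shift along the tool's x, y, z in mm, a list of three; "delta_rot": the turn, a rotation vector about the tool's x, y, z in rad, a list of three; "grip": the finger opening in mm, from 0 to 87. A call has 1 to 10 rows; each row shifts and turns the commanded pose from where the row before left it, along the tool's axes as they then stand; what a row does not reach is not made up. A row lasts 1/8 s, in which the tool goes at most 62.5 mm and 10.7 degrees, less where a joint would pass 70% of its speed; a pose out of reach is approached as far as the arm can. A call with a gripper value outside its range is refused whole. The fingers move at their own pace and stop on an object; the grip force is fixed at half the most. Time passes only in rows, so rows that do not move let the fingers close. It gives the time, the measured TCP pose, the force, the opening and the grip force at its end, in the units of the state.
- sense(): the state, without advancing time (a new reading comes with each control period).
- capture(name): name is "side" or "top" or "wrist"; returns a dict with "img" (400x640x3 uint8, red, green, blue), "fx", "fy", "cx", "cy" (pixels), "world_to_cam" (4x4, takes a point from world to camera coordinates); the wrist camera has in their place "mount" (4x4, takes a point from camera to tool coordinates, whose origin is the TCP and whose axes are the flange's). Camera axes: x right, y up, looking along -z (the intrinsics and any distortion apply to the point x, -y, -z); pixel columns grow to the right and rows downward; lengths in m; the calibration is good to about 2 mm. A picture is of the moment at which its call begins: read the wrist's pose just before it. There is no depth.
- finish_job(): hands the job in; it is judged then, once.
Trained networks look in the newest picture that a camera, given by its name, has taken for a name from the list of things; names that differ only in an ending like _2 or _b are one class to them, and where a whole thing is asked for, a point or a joint stands for the part that bears it (a point fixed in the world has none). Each returns a list of dicts, best first, with "score" (0 to 1); they miss things now and then, are a little off and sometimes report something else, mostly with a low value. They report only what shows in the picture. A call takes as long as a camera call. They do not tell look-alikes from the thing itself.
- silhouettes(camera, label): "mask" (400x640 bool, what is visible of it) and "point" ([column, row] in pixels, amid what is visible of it).
- landmark_of(camera, label): "point" ([column, row] in pixels: a listed point, or the origin of a listed thing).
The state is a dict: "time_s": time; "joints": joint angles; "joint_velocities": joint speeds; "effort": joint torques, N m; "tcp_pos": TCP position; "ee_rot": TCP orientation; "wrist_force": force on the tool from outside, world axes, zero at the start; "moment": the same for the moment, N m; "gripper_width": opening from 0.0 (shut) to 1.0 (fully open); "gripper_force": force on a finger pad.
Only numpy, scipy, OpenCV 4.12 (cv2) and the standard library are available. Lean on these libraries where they do the work, as an engineer would, in place of code of your own. Each camera call takes 0.05 s, during which the arm holds its last target. There are 200 camera calls.

### The job

One or two of the three closed sample carriers are full and the rest are empty. Working from the robot's left to its right, lift the handle end of each by about a centimetre, with its far end still resting on the bench, to feel its weight; slide each full one straight forward along the bench into the lane in front of it until it sits against the stop bar, and leave the empty ones where they stand. Never lift a carrier right off the bench, push against the dock and set each end down gently, and leave the tub, the tube rack and the scanner alone.

Things in the scene. Friction and masses are not known exactly. Their poses are not given: they have to be found in the camera images.
- table: the white laminate bench top, level; its top is the work surface (z = 0). Fixed.
- dock: fixed low aluminium dock beyond the carriers: stop bar 390 mm across (y), 20 high, 16 thick, with four 18 mm high rails from it towards the robot, forming three open lanes without a floor. Origin at bench level, middle of the stop bar's near face; x points away from the robot into the stop, y left along it. Lane centre lines at dock y = 120, 0, -120 mm, parallel to x. Dock yaw up to 7 degrees.
- lane_left (a point): end of the left lane: point at bench level on the stop bar's near face, on the lane's centre line (dock y = 120 mm). Axes as the dock's. The lane is 90 mm wide between its rails, which are 30 mm wide, straight for 70 mm back from the stop, then taper narrower to their tips 93 mm from the stop.
- carrier_left: the left one (left is +y) of three outwardly identical closed grey plastic boxes with white lid, 140 mm long (x), 80 wide (y), 55 high, with a bar handle at the robot's end. Origin at the centre of its underside; x points away from the robot to its own lane, z up. Starts 10 to 35 mm short of the rails' tips, up to 8 mm off the lane's centre line and up to 6 degrees askew.
- carrier_left_nose (a point): middle of carrier_left's lower far edge, at bench level, 70 mm beyond its centre: the edge it pivots on when its handle end is lifted, and the end that meets the stop. It sticks to the bench by friction, so any push or pull along x at the bar (95 mm up) adds to or takes from the lift needed: for the weight, take the moment of the bar force about this edge. Axes as the carrier's.
- carrier_left_heel (a point): middle of carrier_left's lower near edge, 70 mm on the robot's side of its centre, below the handle. Axes as the carrier's.
- carrier_left_bar (a point): middle of carrier_left's round steel handle bar, 10 mm thick, along y, 95 mm above the underside, 60 mm to the robot's side of the centre; 56 mm free between its posts, 35 mm above the lid. Grip here, closing along carrier x. Lifting this end takes 1 to 2 N if empty (0.2 kg in all), 4 to 6 N if full (0.8 to 0.95 kg).
- lane_middle (a point): end of the middle lane: point at bench level on the stop bar's near face, on the lane's centre line (dock y = 0 mm). Axes as the dock's. The lane is 90 mm wide between its rails, which are 30 mm wide, straight for 70 mm back from the stop, then taper narrower to their tips 93 mm from the stop.
- carrier_middle: the middle one (left is +y) of three outwardly identical closed grey plastic boxes with white lid, 140 mm long (x), 80 wide (y), 55 high, with a bar handle at the robot's end. Origin at the centre of its underside; x points away from the robot to its own lane, z up. Starts 10 to 35 mm short of the rails' tips, up to 8 mm off the lane's centre line and up to 6 degrees askew.
- carrier_middle_nose (a point): middle of carrier_middle's lower far edge, at bench level, 70 mm beyond its centre: the edge it pivots on when its handle end is lifted, and the end that meets the stop. It sticks to the bench by friction, so any push or pull along x at the bar (95 mm up) adds to or takes from the lift needed: for the weight, take the moment of the bar force about this edge. Axes as the carrier's.
- carrier_middle_heel (a point): middle of carrier_middle's lower near edge, 70 mm on the robot's side of its centre, below the handle. Axes as the carrier's.
- carrier_middle_bar (a point): middle of carrier_middle's round steel handle bar, 10 mm thick, along y, 95 mm above the underside, 60 mm to the robot's side of the centre; 56 mm free between its posts, 35 mm above the lid. Grip here, closing along carrier x. Lifting this end takes 1 to 2 N if empty (0.2 kg in all), 4 to 6 N if full (0.8 to 0.95 kg).
- lane_right (a point): end of the right lane: point at bench level on the stop bar's near face, on the lane's centre line (dock y = -120 mm). Axes as the dock's. The lane is 90 mm wide between its rails, which are 30 mm wide, straight for 70 mm back from the stop, then taper narrower to their tips 93 mm from the stop.
- carrier_right: the right one (left is +y) of three outwardly identical closed grey plastic boxes with white lid, 140 mm long (x), 80 wide (y), 55 high, with a bar handle at the robot's end. Origin at the centre of its underside; x points away from the robot to its own lane, z up. Starts 10 to 35 mm short of the rails' tips, up to 8 mm off the lane's centre line and up to 6 degrees askew.
- carrier_right_nose (a point): middle of carrier_right's lower far edge, at bench level, 70 mm beyond its centre: the edge it pivots on when its handle end is lifted, and the end that meets the stop. It sticks to the bench by friction, so any push or pull along x at the bar (95 mm up) adds to or takes from the lift needed: for the weight, take the moment of the bar force about this edge. Axes as the carrier's.
- carrier_right_heel (a point): middle of carrier_right's lower near edge, 70 mm on the robot's side of its centre, below the handle. Axes as the carrier's.
- carrier_right_bar (a point): middle of carrier_right's round steel handle bar, 10 mm thick, along y, 95 mm above the underside, 60 mm to the robot's side of the centre; 56 mm free between its posts, 35 mm above the lid. Grip here, closing along carrier x. Lifting this end takes 1 to 2 N if empty (0.2 kg in all), 4 to 6 N if full (0.8 to 0.95 kg).
- tub: bystander, loose: white round lidded tub, 124 mm across the lid, 108 mm high, to the left of the carriers. Origin at the centre of its underside.
- tube_rack: bystander, loose: blue tube rack with brown-capped tubes, 125 by 98 mm, 91 mm high, to the right of the carriers. Origin at the centre of its underside.
- scanner: bystander, loose: hand scanner in a round black stand 80 mm across, 150 mm high, to the left, nearer the robot. Origin at the centre of its underside.
Things that resemble listed ones, but are neither listed nor needed, are in the scene too. What is shaped like the carrier_right but orange is not meant.

How it is judged:
By the outcome, as a careful person would: the job done as asked, in the order asked, and still so for the second after the job is handed in, with the robot touching nothing.
It also fails if it takes over 72 s, if anything falls off the work surface, if the arm or the gripper's body presses on something with over 40 N, if the wrist force passes 120 N, or if a joint passes its speed limit or range.

## Working session

There is one attempt and no reset: what is moved stays moved. The work goes in short steps, Python scripts to look and compute and a tool call to move; the robot and the scene stay as the last step left them, time stands still between calls to the robot, and variables do not carry over. Pictures are saved under pics/ and viewed, at most 10 in all, crops included, and the job is handed in when it is done.

Besides the shell and the picture viewer there is one more tool, called after "Call:" as name(argument=value, ...) on one line, values as JSON. step_arm: Moves the arm, as the interface text tells. Its arguments: {"type":"object","properties":{"linear":{"type":"array"},"delta_rot":{"type":"array"},"grip":{"type":"array"}},"required":["linear","delta_rot","grip"]}

```bash
mkdir -p pics
cat > h.py <<'E'
import numpy as np, cv2
from station import *
def cam(name):
    s=sense(); c=capture(name)
    if 'mount' in c:
        T=np.eye(4); T[:3,:3]=s['ee_rot']; T[:3,3]=s['tcp_pos']
        c['world_to_cam']=np.linalg.inv(T@np.array(c['mount']))
    return c
def K(c): return np.array([[c['fx'],0,c['cx']],[0,c['fy'],c['cy']],[0,0,1.]])
def ray(c,p):
    d=np.array(c.get('dist',c.get('distortion',np.zeros(5))),float)
    x,y=cv2.undistortPoints(np.array([[p]],float),K(c),d).ravel()
    M=np.linalg.inv(np.array(c['world_to_cam']))
    v=M[:3,:3]@np.array([x,-y,-1.]); return M[:3,3],v/np.linalg.norm(v)
def onz(c,p,z):
    o,v=ray(c,p); return o+v*(z-o[2])/v[2]
def tri(rs):
    A=sum(np.eye(3)-np.outer(v,v) for o,v in rs); b=sum((np.eye(3)-np.outer(v,v))@o for o,v in rs)
    P=np.linalg.solve(A,b); return P,[np.linalg.norm((np.eye(3)-np.outer(v,v))@(P-o)) for o,v in rs]
def save(c,n): cv2.imwrite('pics/'+n,c['img'][:,:,::-1])
E
python3 - <<'E'
from h import *
t=cam('top');s=cam('side');save(t,'top.png');save(s,'side.png')
print([k for k in t if k!='img'])
cv2.imwrite('pics/both.png',cv2.resize(np.vstack([t['img'],s['img']])[:,:,::-1],(480,600)))
names=['dock','lane_left','lane_middle','lane_right']+[f'carrier_{a}{b}' for a in('left','middle','right') for b in('','_bar','_nose','_heel')]
for n in names:
    L={k:landmark_of(k,n) for k in('top','side')}
    print(n,{k:[(np.round(d['point'],1).tolist(),round(d['score'],2)) for d in v[:4]] for k,v in L.items()})
E
```

```text
['fx', 'fy', 'cx', 'cy', 'world_to_cam']
dock {'top': [([312.2, 128.5], 0.64)], 'side': [([270.7, 207.2], 0.78)]}
lane_left {'top': [([266.9, 128.6], 0.79)], 'side': [([250.1, 231.2], 0.72), ([316.8, 345.2], 0.18)]}
lane_middle {'top': [([309.2, 130.1], 0.84), ([346.7, 190.9], 0.25)], 'side': [([270.9, 202.6], 0.74)]}
lane_right {'top': [([348.6, 129.9], 0.75), ([160.4, 166.1], 0.48)], 'side': [([287.9, 183.8], 0.75)]}
carrier_left {'top': [([264.7, 195.1], 0.85)], 'side': [([303.2, 251.8], 0.58)]}
carrier_left_bar {'top': [([255.8, 209.4], 0.92)], 'side': [([319.4, 242.9], 0.84), ([333.2, 200.5], 0.38)]}
carrier_left_nose {'top': [([270.8, 170.2], 0.94)], 'side': [([289.0, 243.5], 0.75), ([366.1, 144.6], 0.72), ([271.2, 209.9], 0.52)]}
carrier_left_heel {'top': [([261.6, 217.7], 0.58)], 'side': [([324.9, 263.9], 0.73), ([227.6, 319.1], 0.6), ([319.5, 243.6], 0.56)]}
carrier_middle {'top': [([309.4, 188.6], 0.92), ([306.1, 214.8], 0.69), ([270.7, 168.0], 0.63)], 'side': [([314.9, 223.5], 0.88)]}
carrier_middle_bar {'top': [([308.0, 204.8], 0.91)], 'side': [([335.2, 214.0], 0.87)]}
ca
[... 339 characters left out ...]
], 0.82), ([334.0, 212.2], 0.73), ([332.0, 203.8], 0.64)]}
carrier_right_bar {'top': [([353.5, 204.8], 0.95), ([455.2, 95.7], 0.95), ([270.3, 171.3], 0.71), ([465.9, 247.5], 0.68)], 'side': [([347.9, 189.7], 0.97), ([394.5, 196.3], 0.97), ([300.7, 105.4], 0.96), ([411.4, 140.2], 0.85)]}
carrier_right_nose {'top': [([401.9, 239.7], 0.96), ([490.2, 280.4], 0.77), ([343.8, 166.7], 0.74), ([430.6, 145.6], 0.58)], 'side': [([437.1, 148.2], 0.73), ([328.6, 144.9], 0.62)]}
carrier_right_heel {'top': [([452.3, 244.2], 0.85), ([349.0, 215.4], 0.82), ([357.0, 264.3], 0.78), ([445.3, 102.3], 0.59)], 'side': [([391.8, 211.7], 0.91), ([400.3, 159.8], 0.76), ([347.8, 205.6], 0.65), ([301.1, 127.8], 0.6)]}
```

View pics/top.png

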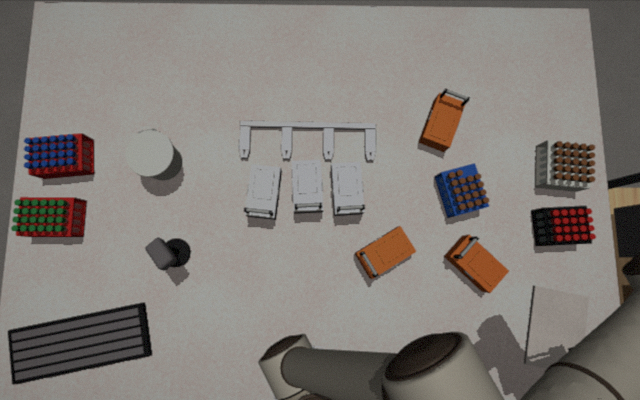

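View pics/side.png

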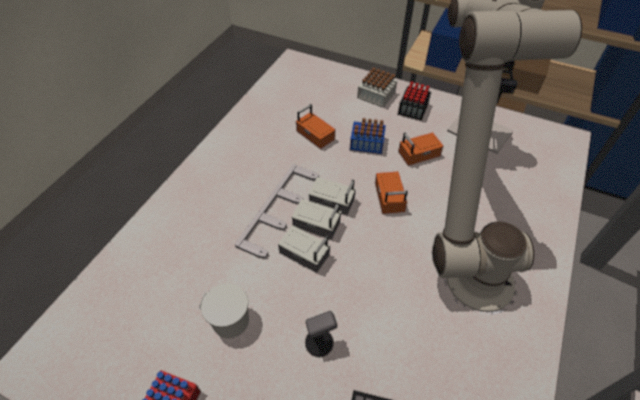

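The top view shows the dock's stop bar at (308,126). The three grey carriers with white lids are at (263,191), (308,186) and (347,188). The orange look-alikes are at (443,120), (385,252) and (477,263), and they are not meant. The side view shows the same three carriers at (303,247), (315,218) and (331,193), just short of the rails. Next I triangulate and make the confirming crop.

Run:
```python
from h import *
t=cam('top');s=cam('side')
P={'bL':((255.8,209.4),(319.4,242.9)),'bM':((308,204.8),(335.2,214)),'bR':((353.5,204.8),(347.9,189.7)),
'lL':((266.9,128.6),(250.1,231.2)),'lM':((309.2,130.1),(270.9,202.6)),'lR':((348.6,129.9),(287.9,183.8)),'hL':((261.6,217.7),(324.9,263.9)),'hM':((306.4,214.6),(333.5,232.4)),'hR':((349,215.4),(347.8,205.6))}
for n,(a,b) in P.items():
    p,e=tri([ray(t,a),ray(s,b)]); print(n,p.round(3),np.round(e,4), 'z-fixed',onz(t,a,.095 if n[0]=='b' else 0).round(3))
for n,a in {'tub':(151,152),'scan':(175,252),'rack':(463,190),'orange':(371,262)}.items(): print(n,onz(t,a,.1).round(3))
cv2.imwrite('pics/crop.png',cv2.resize(t['img'][105:235,225:395,::-1],None,fx=4,fy=4,interpolation=cv2.INTER_CUBIC))
print(sense()['ee_rot'], cam('wrist')['mount'])
```

```text
bL [0.463 0.149 0.11 ] [0.0003 0.0003] z-fixed [0.465 0.151 0.095]
bM [0.475 0.016 0.085] [0.0039 0.0039] z-fixed [0.478 0.017 0.095]
bR [ 0.48  -0.104  0.071] [0.0015 0.0015] z-fixed [ 0.478 -0.102  0.095]
lL [0.716 0.139 0.   ] [0.0024 0.0024] z-fixed [0.713 0.138 0.   ]
lM [0.706 0.016 0.016] [0.0017 0.0017] z-fixed [0.71  0.015 0.   ]
lR [ 0.71  -0.101 -0.007] [0.0036 0.0036] z-fixed [ 0.711 -0.1    0.   ]
hL [0.449 0.147 0.   ] [0.0039 0.0039] z-fixed [0.453 0.148 0.   ]
hM [ 0.467  0.023 -0.005] [0.0042 0.0042] z-fixed [0.462 0.022 0.   ]
hR [ 0.466 -0.097 -0.001] [0.0055 0.0055] z-fixed [ 0.46  -0.099  0.   ]
tub [0.615 0.428 0.1  ]
scan [0.356 0.351 0.1  ]
rack [ 0.518 -0.389  0.1  ]
orange [ 0.331 -0.144  0.1  ]
[[-9.70902409e-01 -2.39475494e-01 -2.82165016e-06]
 [-2.39475494e-01  9.70902409e-01  2.42846880e-05]
 [-3.07604072e-06  2.42537782e-05 -1.00000000e+00]] [[ 1.58466869e-04  9.70894933e-01  2.39505748e-01  6.51942148e-02]
 [ 9.99999738e-01 -3.23074201e-04  6.48019006e-04  2.67893181e-04]
 [ 7.06536498e-04  2.39505583e-01 -9.70894730e-01 -1.62028633e-01]
 [ 0.00000000e+00  0.00000000e+00  0.00000000e+00  1.00000000e+00]]
```

View pics/crop.png

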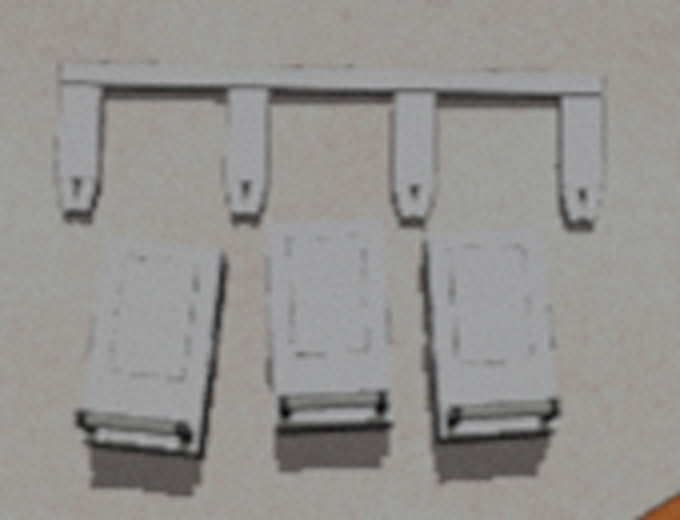

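The crop confirms it: three grey boxes with white lids, their handles at the bottom (robot's end), each in front of its own lane. Now I move to a wrist viewing pose.

```bash
cat >> h.py <<'E'
from scipy.spatial.transform import Rotation as R
def plan(p,psi,N,s=None):
    """tool down, y axis at 180+psi deg yaw; prints one call's uniform rows (mm, rad)"""
    s=s or sense(); R0=R.from_matrix(np.array(s['ee_rot'])); a=np.radians(180+psi)
    y=np.array([np.cos(a),np.sin(a),0]); z=np.array([0,0,-1.]); Rt=R.from_matrix(np.c_[np.cross(y,z),y,z])
    w=(R0.inv()*Rt).as_rotvec(); d=(np.array(p)-s['tcp_pos'])*1000/N
    for i in range(N): print((R0*R.from_rotvec(w*i/N)).inv().apply(d).round(1).tolist(),(w/N).round(4).tolist())
E
python3 -c "
from h import *
c=cam('wrist');print(c['fx'],c['fy'],c['cx'],c['cy'])
plan((.58,-.04,.35),0,14)"
```

```text
359.34465067978954 359.34465067978954 323.0342133578516 200.05731478491737
[-39.5, 31.9, -9.1] [-0.0, -0.0, -0.0949]
[-42.4, 28.1, -9.1] [-0.0, -0.0, -0.0949]
[-44.9, 23.9, -9.1] [-0.0, -0.0, -0.0949]
[-46.9, 19.6, -9.1] [-0.0, -0.0, -0.0949]
[-48.6, 15.0, -9.1] [-0.0, -0.0, -0.0949]
[-49.8, 10.3, -9.1] [-0.0, -0.0, -0.0949]
[-50.5, 5.6, -9.1] [-0.0, -0.0, -0.0949]
[-50.8, 0.8, -9.1] [-0.0, -0.0, -0.0949]
[-50.7, -4.1, -9.1] [-0.0, -0.0, -0.0949]
[-50.1, -8.8, -9.1] [-0.0, -0.0, -0.0949]
[-49.0, -13.5, -9.1] [-0.0, -0.0, -0.0949]
[-47.5, -18.1, -9.1] [-0.0, -0.0, -0.0949]
[-45.6, -22.5, -9.1] [-0.0, -0.0, -0.0949]
[-43.2, -26.8, -9.1] [-0.0, -0.0, -0.0949]
```

Call:
step_arm(linear=[[-39.5, 32, -9], [-42.5, 28, -9], [-45, 24, -9], [-47, 19.5, -9], [-48.5, 15, -9], [-50, 10.5, -9], [-50.5, 5.5, -9]], delta_rot=[[0, 0, -0.095], [0, 0, -0.095], [0, 0, -0.095], [0, 0, -0.095], [0, 0, -0.095], [0, 0, -0.095], [0, 0, -0.095]], grip=[87, 87, 87, 87, 87, 87, 87])

```text
time_s: 2.78
tcp_pos: [0.3659, -0.3216, 0.2862]
ee_rot: [[-0.614, -0.789, 0.001], [-0.789, 0.614, -0.0], [-0.0, -0.001, -1.0]]
wrist_force: [2.0, -0.6, 0.2]
gripper_width: 0.996
gripper_force: 0.0
```

Call:
step_arm(linear=[[-51, 1, -9], [-50.5, -4, -9], [-50, -9, -9], [-49, -13.5, -9], [-47.5, -18, -9], [-45.5, -22.5, -9], [-43, -27, -9], [0, 0, 0]], delta_rot=[[0, 0, -0.095], [0, 0, -0.095], [0, 0, -0.095], [0, 0, -0.095], [0, 0, -0.095], [0, 0, -0.095], [0, 0, -0.095], [0, 0, 0]], grip=[60, 60, 60, 60, 60, 60, 60, 60])

```text
time_s: 3.78
tcp_pos: [0.5817, -0.0371, 0.348]
ee_rot: [[0.005, -1.0, -0.0], [-1.0, -0.005, 0.0], [-0.0, 0.0, -1.0]]
wrist_force: [-0.6, -0.4, -0.4]
gripper_width: 0.688
gripper_force: 0.0
```

```bash
cat > look.py <<'E'
from h import *
import pickle,sys
tag=sys.argv[1]; s=sense(); print(s['tcp_pos'],s['ee_rot'],s['wrist_force'],s['time_s'])
c=cam('wrist'); save(c,f'w{tag}.png')
D={'c':c}
for n in ['lane_left','lane_middle','lane_right']+[f'carrier_{a}{b}' for a in('left','middle','right') for b in('_bar','_nose','_heel')]:
    z=.095 if 'bar' in n else 0
    D[n]=[(np.round(d['point'],1).tolist(),round(d['score'],2)) for d in landmark_of('wrist',n)[:3]]
    print(n,D[n],[onz(c,d[0],z).round(4).tolist() for d in D[n]])
pickle.dump(D,open(f'w{tag}.pkl','wb'))
E
python3 look.py 1
```

```text
[ 0.58170522 -0.03712685  0.34797331] [[ 4.73549428e-03 -9.99988785e-01 -6.68921552e-05]
 [-9.99988765e-01 -4.73550838e-03  2.12162593e-04]
 [-2.12476982e-04  6.58867089e-05 -9.99999975e-01]] [-0.63721522 -0.40365338 -0.39493876] 3.775
lane_left [] []
lane_middle [([235.1, 197.7], 0.57), ([233.0, 113.3], 0.56)] [[0.7094, 0.0208, 0.0], [0.7059, -0.099, 0.0]]
lane_right [([230.2, 113.0], 0.71)] [[0.7097, -0.0993, 0.0]]
carrier_left_bar [([424.8, 183.2], 0.74)] [[0.4617, -0.0207, 0.095]]
carrier_left_nose [] []
carrier_left_heel [] []
carrier_middle_bar [([405.4, 213.9], 0.81)] [[0.4822, 0.0169, 0.095]]
carrier_middle_nose [([408.6, 215.5], 0.33)] [[0.4546, 0.0466, 0.0]]
carrier_middle_heel [([361.9, 276.6], 0.58)] [[0.5205, 0.145, 0.0]]
carrier_right_bar [([424.5, 119.3], 0.97), ([557.6, 79.1], 0.81)] [[0.4673, -0.094, 0.095], [0.3242, -0.1378, 0.095]]
carrier_right_nose [([426.0, 183.3], 0.71)] [[0.4324, -0.002, 0.0]]
carrier_right_heel [([231.7, 197.4], 0.22)] [[0.7144, 0.0204, 0.0]]
```

View pics/w1.png

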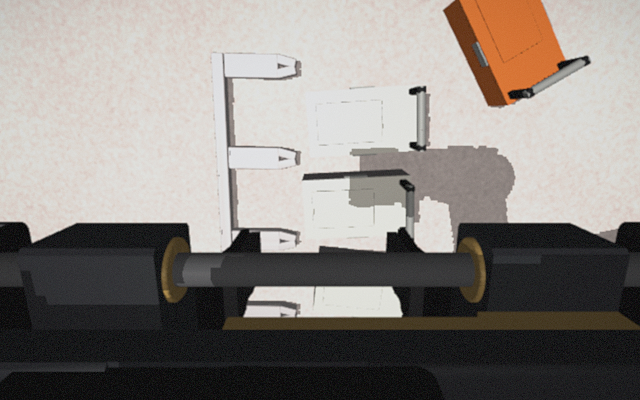

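The wrist view shows the dock's stop bar at columns 213–230. The right carrier's bar is at (421,119) and the middle one's at (410,205). The gripper hides the left one below row 225. I move left for two more views, which also gives parallax.

Call:
step_arm(linear=[[-40, 0, 0], [-40, 0, 0], [-40, 0, 0], [-40, 0, 0], [0, 0, 0], [0, 0, 0]], delta_rot=[[0, 0, 0.005], [0, 0, 0], [0, 0, 0], [0, 0, 0], [0, 0, 0], [0, 0, 0]], grip=[60, 60, 60, 60, 60, 60])

```text
time_s: 5.18
tcp_pos: [0.5804, 0.1201, 0.3485]
ee_rot: [[-0.004, -1.0, -0.0], [-1.0, 0.004, -0.0], [0.0, 0.0, -1.0]]
wrist_force: [-0.5, 0.1, -0.5]
gripper_width: 0.689
gripper_force: 0.0
```

```bash
python3 look.py 2
```

```text
[0.58037505 0.12011031 0.34853536] [[-3.80109117e-03 -9.99992763e-01 -1.59752246e-04]
 [-9.99992728e-01  3.80114055e-03 -3.09954970e-04]
 [ 3.10559967e-04  1.58572917e-04 -9.99999939e-01]] [-0.48538626  0.09759893 -0.47614911] 5.175
lane_left [([226.0, 173.9], 0.7)] [[0.7196, 0.1417, 0.0]]
lane_middle [([225.2, 86.9], 0.95)] [[0.7125, 0.0222, 0.0]]
lane_right [([435.3, 70.1], 0.48)] [[0.4287, 0.0016, 0.0]]
carrier_left_bar [([423.6, 190.5], 0.96)] [[0.4612, 0.1463, 0.095]]
carrier_left_nose [([362.2, 175.4], 0.58)] [[0.5238, 0.1446, 0.0]]
carrier_left_heel [([227.2, 171.4], 0.65)] [[0.7176, 0.138, 0.0]]
carrier_middle_bar [([411.4, 73.5], 0.7)] [[0.4828, 0.015, 0.095]]
carrier_middle_nose [] []
carrier_middle_heel [] []
carrier_right_bar [] []
carrier_right_nose [] []
carrier_right_heel [] []
```

Call:
step_arm(linear=[[-40, 0, 0], [-40, 0, 0], [-40, 0, 0], [0, 0, 0], [0, 0, 0]], delta_rot=[[0, 0, 0], [0, 0, 0], [0, 0, 0], [0, 0, 0], [0, 0, 0]], grip=[60, 60, 60, 60, 60])

```text
time_s: 6.45
tcp_pos: [0.5809, 0.2402, 0.3485]
ee_rot: [[-0.004, -1.0, -0.0], [-1.0, 0.004, -0.0], [0.0, 0.0, -1.0]]
wrist_force: [-0.2, 0.4, -0.4]
gripper_width: 0.688
gripper_force: 0.0
```

```bash
python3 look.py 3; python3 -c "
import cv2,numpy as np
a=cv2.imread('pics/w2.png')[0:225,190:490];b=cv2.imread('pics/w3.png')[0:225,190:490]
cv2.imwrite('pics/w23.png',cv2.resize(np.hstack([a,b]),None,fx=1.333,fy=1.333))
cv2.imwrite('pics/w2c.png',cv2.resize(a,None,fx=2.6,fy=2.6,interpolation=cv2.INTER_CUBIC))
cv2.imwrite('pics/w3c.png',cv2.resize(b,None,fx=2.6,fy=2.6,interpolation=cv2.INTER_CUBIC))"
```

```text
[0.58086008 0.24015365 0.34848123] [[-3.68015662e-03 -9.99993215e-01 -1.64051822e-04]
 [-9.99993119e-01  3.68023291e-03 -4.67184656e-04]
 [ 4.67785235e-04  1.62331380e-04 -9.99999877e-01]] [-0.1634923   0.36307062 -0.36802464] 6.45
lane_left [([222.7, 83.7], 0.61)] [[0.7161, 0.138, 0.0]]
lane_middle [] []
lane_right [] []
carrier_left_bar [([430.6, 80.4], 0.97)] [[0.4618, 0.1423, 0.095]]
carrier_left_nose [] []
carrier_left_heel [] []
carrier_middle_bar [] []
carrier_middle_nose [] []
carrier_middle_heel [] []
carrier_right_bar [] []
carrier_right_nose [] []
carrier_right_heel [] []
```

View pics/w2c.png

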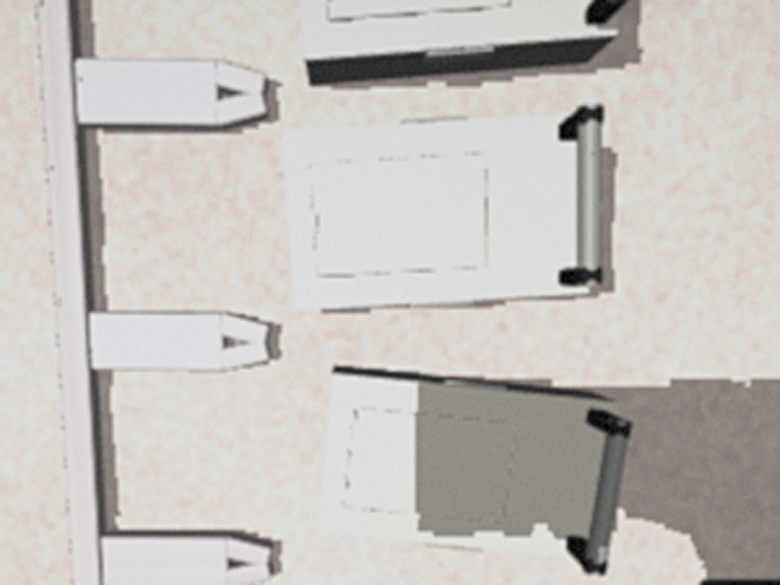

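View pics/w3c.png

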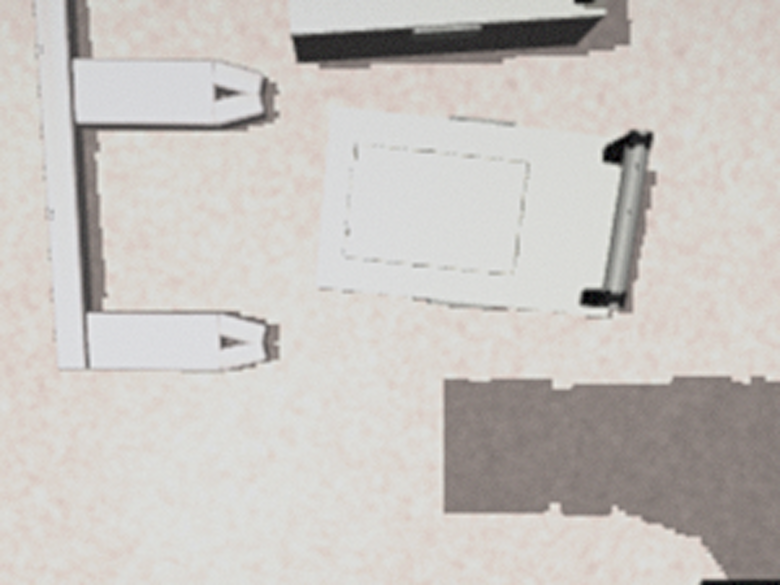

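Both crops are clear. The rails are tapered and end near (265,92) and (267,342). The middle carrier's bar runs (592,112)–(588,275) in the first crop. The left carrier's bar runs (634,150)–(613,290) in the second crop and is centred near (608,487) in the first. I'll compute positions from these.

```bash
cat > m.py <<'E'
from h import *
import pickle
c1,c2,c3=[pickle.load(open(f'w{i}.pkl','rb'))['c'] for i in(1,2,3)]
f=lambda p:(190+(p[0]+.5)/2.6-.5,(p[1]+.5)/2.6-.5)
W=lambda c,p,z:onz(c,f(p),z)
print('height barL',tri([ray(c2,f((608,487))),ray(c3,f((624,220)))])[0].round(4))
print('height barM net',tri([ray(c1,(405.4,213.9)),ray(c2,f((589,193)))]))
print('rail60 root h',tri([ray(c2,f((91,341.5))),ray(c3,f((74,92.5)))])[0].round(4))
print('rail roots', [W(c,p,.018).round(4).tolist() for c,p in((c2,(77.5,92)),(c2,(91,341.5)),(c3,(74,92.5)),(c3,(87,341.5)))])
print('rail tips', [W(c,p,.018).round(4).tolist() for c,p in((c2,(265,92)),(c2,(267,342)),(c3,(265,93)),(c3,(267,342)))])
def car(n,c,panel,bar):
    q=np.array([W(c,p,.055)[:2] for p in panel]) ; b=np.array([W(c,p,.095)[:2] for p in bar])
    v=(q[0]-q[1])+(q[3]-q[2]); u=b[1]-b[0]
    print(n,'yaw panel',np.degrees(np.arctan2(v[1],v[0])).round(2),'yaw bar',np.degrees(np.arctan2(-u[0],u[1])).round(2),'bar',b.mean(0).round(4),'panelc',q.mean(0).round(4),'len',np.linalg.norm(u).round(4))
car('M',c2,[(310,163),(487,152),(485,267),(318,275)],[(592,112),(588,275)])
car('L',c3,[(357,145),(528,160),(513,274),(346,258)],[(634,150),(613,290)])
f=lambda p:p
car('R',c1,[(317,102.5),(381,99),(382,143),(319,146.5)],[(422,92),(421,147)])
E
python3 m.py
```

```text
height barL [0.4576 0.1453 0.0795]
height barM net (array([0.48090881, 0.01590299, 0.09925287]), [np.float64(0.0022878297243196033), np.float64(0.002287829724319624)])
rail60 root h [0.7133 0.0803 0.0156]
rail roots [[0.7108, -0.0395, 0.018], [0.7124, 0.0802, 0.018], [0.713, 0.0807, 0.018], [0.715, 0.2002, 0.018]]
rail tips [[0.6193, -0.0392, 0.018], [0.6212, 0.0808, 0.018], [0.6198, 0.0813, 0.018], [0.6217, 0.2008, 0.018]]
M yaw panel 2.8 yaw bar 1.87 bar [0.477  0.0163] panelc [0.5549 0.021 ] len 0.0652
L yaw panel -5.19 yaw bar -5.14 bar [0.4628 0.1469] panelc [0.5387 0.1389] len 0.0569
R yaw panel 3.37 yaw bar 2.97 bar [ 0.4707 -0.0932] panelc [ 0.5486 -0.0882] len 0.0606
```

Run:
```python
from h import *
import pickle
c1,c2,c3=[pickle.load(open(f'w{i}.pkl','rb'))['c'] for i in(1,2,3)]
print(tri([ray(c2,(423.6,190.5)),ray(c3,(430.6,80.4))]))
plan((.4625,.1465,.12),-5.3,5)
```

```text
(array([0.46531957, 0.14335478, 0.10845028]), [np.float64(0.0003055531505392529), np.float64(0.0003055531505394672)])
[18.8, 23.6, 45.7] [0.0, 0.0, 0.0177]
[19.3, 23.3, 45.7] [0.0, 0.0, 0.0177]
[19.7, 22.9, 45.7] [0.0, 0.0, 0.0177]
[20.1, 22.6, 45.7] [0.0, 0.0, 0.0177]
[20.5, 22.2, 45.7] [0.0, 0.0, 0.0177]
```

Call:
step_arm(linear=[[19, 23.5, 45], [19, 23.5, 45], [20, 23, 46], [20, 22.5, 46], [20, 22, 46], [0, 0, 0], [0, 0, 0], [0, 0, 0]], delta_rot=[[0, 0, 0.018], [0, 0, 0.018], [0, 0, 0.018], [0, 0, 0.018], [0, 0, 0.017], [0, 0, 0], [0, 0, 0], [0, 0, 0]], grip=[60, 60, 60, 60, 60, 60, 60, 60])

```text
time_s: 8.1
tcp_pos: [0.4643, 0.1482, 0.122]
ee_rot: [[-0.092, -0.996, 0.003], [-0.996, 0.092, 0.002], [-0.002, -0.003, -1.0]]
wrist_force: [0.8, 0.6, 0.3]
gripper_width: 0.69
gripper_force: 0.0
```

```bash
python3 look.py 4 | egrep -v 'lane|nose|heel'; python3 -c "
from h import *
plan((.4625,.1465,.076),-5.3,4)"
```

```text
[0.46432281 0.14819616 0.12200955] [[-0.09239099 -0.99571755  0.00323541]
 [-0.99572011  0.0923978   0.00202483]
 [-0.0023151  -0.00303449 -0.99999272]] [0.81236591 0.58353894 0.30483399] 8.1
carrier_left_bar [([329.7, 224.4], 0.57)] [[0.4601, 0.1441, 0.095]]
carrier_middle_bar [] []
carrier_right_bar [] []
[0.1, 0.0, 11.1] [0.0, -0.0, -0.0001]
[0.1, 0.0, 11.1] [0.0, -0.0, -0.0001]
[0.1, 0.0, 11.1] [0.0, -0.0, -0.0001]
[0.1, 0.0, 11.1] [0.0, -0.0, -0.0001]
```

Call:
step_arm(linear=[[0, 0, 14], [0, 0, 14], [0, 0, 10], [0, 0, 6], [0, 0, 0], [0, 0, 0], [0, 0, 0]], delta_rot=[[0, 0, 0], [0, 0, 0], [0, 0, 0], [0, 0, 0], [0, 0, 0], [0, 0, 0], [0, 0, 0]], grip=[60, 60, 60, 60, 60, 60, 60])

```text
time_s: 9.62
tcp_pos: [0.4628, 0.1471, 0.077]
ee_rot: [[-0.093, -0.996, 0.001], [-0.996, 0.093, 0.001], [-0.001, -0.001, -1.0]]
wrist_force: [-0.3, -0.1, 0.9]
gripper_width: 0.689
gripper_force: 0.0
```

Call:
step_arm(linear=[[0, 0, 0], [0, 0, 0], [0, 0, 0], [0, 0, 0], [0, 0, 0], [0, 0, 0]], delta_rot=[[0, 0, 0], [0, 0, 0], [0, 0, 0], [0, 0, 0], [0, 0, 0], [0, 0, 0]], grip=[30, 10, 5, 5, 5, 5])

```text
time_s: 10.38
tcp_pos: [0.4625, 0.1469, 0.0765]
ee_rot: [[-0.093, -0.996, -0.0], [-0.996, 0.093, -0.0], [0.0, 0.0, -1.0]]
wrist_force: [-0.3, 0.2, 0.3]
gripper_width: 0.104
gripper_force: 15.1
```

Gripped: the opening is about 9 mm, which matches the bar. Now the lift along the arc about the nose.

Call:
step_arm(linear=[[0, 0, 0], [0, -1.2, -2], [0, -1.2, -2], [0, -1.2, -2], [0, -1.2, -2], [0, -1.2, -2], [0, 0, 0], [0, 0, 0], [0, 0, 0], [0, 0, 0]], delta_rot=[[0, 0, 0], [-0.0154, 0, 0], [-0.0154, 0, 0], [-0.0154, 0, 0], [-0.0154, 0, 0], [-0.0154, 0, 0], [0, 0, 0], [0, 0, 0], [0, 0, 0], [0, 0, 0]], grip=[5, 5, 5, 5, 5, 5, 5, 5, 5, 5])

```text
time_s: 11.62
tcp_pos: [0.4688, 0.1464, 0.0864]
ee_rot: [[-0.093, -0.993, -0.076], [-0.996, 0.092, 0.007], [-0.0, 0.077, -0.997]]
wrist_force: [0.5, -0.3, -1.7]
gripper_width: 0.1
gripper_force: 30.0
```

```bash
cat >> h.py <<'E'
def weigh(psi,base=(0,0,0)):
    F=[];M=[]
    for i in range(4):
        s=sense(); F.append(s['wrist_force']); M.append(s['moment']); capture('side')
    f=-(np.mean(F,0)-np.array(base)); fx=f[0]*np.cos(np.radians(psi))+f[1]*np.sin(np.radians(psi))
    print('F',np.round(F,2).tolist(),'M',np.mean(M,0).round(3),'end lift N',((.095+.007)*fx+.13*f[2])/.13, s['tcp_pos'], s['ee_rot'][2])
E
python3 -c "
from h import *
weigh(-5.3)"
```

```text
F [[0.53, -0.27, -1.74], [-0.04, 0.99, -1.2], [0.48, -0.03, -1.88], [0.64, 0.32, -1.8]] M [ 0.033 -0.219  0.023] end lift N 1.3589737279901828 [0.46881423 0.14641032 0.08636738] [-8.04175187e-05  7.68331789e-02 -9.97043959e-01]
```

About 1.3 N at the end: the left carrier is empty. I set it down gently where it stood and release.

Call:
step_arm(linear=[[0, 1.2, 2], [0, 1.2, 2], [0, 1.2, 2], [0, 0.6, 1], [0, 0.6, 1], [0, 0.6, 1], [0, 0.6, 1], [0, 0, 0], [0, 0, 0], [0, 0, 0]], delta_rot=[[0.0154, 0, 0], [0.0154, 0, 0], [0.0154, 0, 0], [0.0077, 0, 0], [0.0077, 0, 0], [0.0077, 0, 0], [0.0077, 0, 0], [0, 0, 0], [0, 0, 0], [0, 0, 0]], grip=[5, 5, 5, 5, 5, 5, 5, 5, 5, 5])

```text
time_s: 13.08
tcp_pos: [0.4624, 0.1469, 0.0766]
ee_rot: [[-0.093, -0.996, -0.0], [-0.996, 0.093, -0.0], [0.0, 0.0, -1.0]]
wrist_force: [-1.0, -0.9, -0.3]
gripper_width: 0.106
gripper_force: 30.0
```

Call:
step_arm(linear=[[0, 0, 0], [0, 0, 0], [0, 0, 0], [0, 0, 0], [0, 0, 0], [0, 0, -25], [0, 0, -40]], delta_rot=[[0, 0, 0], [0, 0, 0], [0, 0, 0], [0, 0, 0], [0, 0, 0], [0, 0, 0], [0, 0, 0]], grip=[60, 60, 60, 60, 60, 60, 60])

```text
time_s: 13.95
tcp_pos: [0.4615, 0.1464, 0.1412]
ee_rot: [[-0.093, -0.996, -0.003], [-0.996, 0.093, -0.002], [0.002, 0.003, -1.0]]
wrist_force: [0.7, 1.3, 0.5]
gripper_width: 0.681
gripper_force: 0.0
```

Run:
```python
from h import *
s=sense();s=dict(s);print(s['tcp_pos'],s['wrist_force'],s['gripper_width'],s['time_s'])
plan((.477,.0165,.12),2.3,5)
```

```text
[0.46154481 0.14636315 0.14121727] [0.71260951 1.32222697 0.54139865] 0.6812627320736885 13.95
[25.6, -5.5, 4.3] [0.0006, -0.0004, -0.0266]
[25.7, -4.8, 4.3] [0.0006, -0.0004, -0.0266]
[25.8, -4.1, 4.3] [0.0006, -0.0004, -0.0266]
[25.9, -3.4, 4.3] [0.0006, -0.0004, -0.0266]
[26.0, -2.7, 4.3] [0.0006, -0.0004, -0.0266]
```

Call:
step_arm(linear=[[25.5, -5.5, 4], [25.5, -4.8, 4], [26, -4, 4], [26, -3.5, 4], [26, -2.7, 4], [0, 0, 14], [0, 0, 14], [0, 0, 11], [0, 0, 6], [0, 0, 0]], delta_rot=[[0, 0, -0.0275], [0, 0, -0.0275], [0, 0, -0.0275], [0, 0, -0.0275], [0, 0, -0.0275], [0, 0, 0], [0, 0, 0], [0, 0, 0], [0, 0, 0], [0, 0, 0]], grip=[60, 60, 60, 60, 60, 60, 60, 60, 60, 60])

```text
time_s: 15.2
tcp_pos: [0.4778, 0.0175, 0.0761]
ee_rot: [[0.045, -0.999, -0.001], [-0.999, -0.045, -0.0], [0.0, 0.001, -1.0]]
wrist_force: [0.0, -1.3, 0.6]
gripper_width: 0.689
gripper_force: 0.0
```

Call:
step_arm(linear=[[0, 0, 0], [0, 0, 0], [0, 0, 0], [0, 0, 0], [0, 0, 0], [0, 0, 0], [0, 0, 0], [0, 0, 0]], delta_rot=[[0, 0, 0], [0, 0, 0], [0, 0, 0], [0, 0, 0], [0, 0, 0], [0, 0, 0], [0, 0, 0], [0, 0, 0]], grip=[60, 30, 10, 5, 5, 5, 5, 5])

```text
time_s: 16.2
tcp_pos: [0.4779, 0.0171, 0.0766]
ee_rot: [[0.045, -0.999, -0.0], [-0.999, -0.045, -0.0], [0.0, 0.0, -1.0]]
wrist_force: [-1.3, 0.8, 0.6]
gripper_width: 0.106
gripper_force: 30.0
```

Call:
step_arm(linear=[[0, -1.2, -2], [0, -1.2, -2], [0, -1.2, -2], [0, -1.2, -2], [0, -1.2, -2], [0, 0, 0], [0, 0, 0], [0, 0, 0], [0, 0, 0]], delta_rot=[[-0.0154, 0, 0], [-0.0154, 0, 0], [-0.0154, 0, 0], [-0.0154, 0, 0], [-0.0154, 0, 0], [0, 0, 0], [0, 0, 0], [0, 0, 0], [0, 0, 0]], grip=[5, 5, 5, 5, 5, 5, 5, 5, 5])

```text
time_s: 17.32
tcp_pos: [0.4844, 0.0175, 0.0865]
ee_rot: [[0.045, -0.996, -0.077], [-0.999, -0.044, -0.003], [-0.0, 0.077, -0.997]]
wrist_force: [1.1, -0.0, -1.9]
gripper_width: 0.104
gripper_force: 30.0
```

```bash
python3 -c "
from h import *
weigh(2.6)"
```

```text
F [[1.06, -0.03, -1.89], [1.05, -1.02, -2.53], [0.47, 0.46, -2.17], [0.51, -1.15, -2.22]] M [ 0.056 -0.202  0.03 ] end lift N 1.6101116247552125 [0.4843459 0.0174955 0.0864607] [-3.55675693e-05  7.67678705e-02 -9.97048992e-01]
```

About 1.6 N: the middle carrier is empty too. I set it down and release.

Call:
step_arm(linear=[[0, 1.2, 2], [0, 1.2, 2], [0, 1.2, 2], [0, 0.6, 1], [0, 0.6, 1], [0, 0.6, 1], [0, 0.6, 1], [0, 0, 0], [0, 0, 0], [0, 0, 0]], delta_rot=[[0.0154, 0, 0], [0.0154, 0, 0], [0.0154, 0, 0], [0.0077, 0, 0], [0.0077, 0, 0], [0.0077, 0, 0], [0.0077, 0, 0], [0, 0, 0], [0, 0, 0], [0, 0, 0]], grip=[5, 5, 5, 5, 5, 5, 5, 5, 5, 5])

```text
time_s: 18.77
tcp_pos: [0.4779, 0.0171, 0.0767]
ee_rot: [[0.044, -0.999, -0.0], [-0.999, -0.044, -0.0], [0.0, 0.0, -1.0]]
wrist_force: [-1.9, -0.3, -0.8]
gripper_width: 0.102
gripper_force: 30.0
```

Call:
step_arm(linear=[[0, 0, 0], [0, 0, 0], [0, 0, 0], [0, 0, 0], [0, 0, 0], [0, 0, -25], [0, 0, -50], [0, 0, -50], [0, 0, 0], [0, 0, 0]], delta_rot=[[0, 0, 0], [0, 0, 0], [0, 0, 0], [0, 0, 0], [0, 0, 0], [0, 0, 0], [0, 0, 0], [0, 0, 0], [0, 0, 0], [0, 0, 0]], grip=[60, 60, 60, 60, 60, 60, 60, 60, 60, 60])

```text
time_s: 20.02
tcp_pos: [0.4772, 0.0171, 0.2012]
ee_rot: [[0.044, -0.999, -0.001], [-0.999, -0.044, 0.0], [-0.0, 0.001, -1.0]]
wrist_force: [-0.2, -0.1, 0.6]
gripper_width: 0.684
gripper_force: 0.0
```

Run:
```python
from h import *
s=sense();print(s['tcp_pos'],s['wrist_force'],s['time_s'])
plan((.56,-.015,.27),0,3)
```

```text
[0.47724366 0.01711452 0.2012134 ] [-0.19615739 -0.11239346  0.62097893] 20.025
[11.9, -27.1, -23.0] [0.0003, 0.0001, 0.0147]
[11.5, -27.2, -22.9] [0.0003, 0.0001, 0.0147]
[11.1, -27.4, -22.9] [0.0003, 0.0001, 0.0147]
```

Call:
step_arm(linear=[[12, -27, -23], [11.5, -27, -23], [11, -27, -23], [0, 0, 0], [0, 0, 0], [0, 0, 0]], delta_rot=[[0, 0, 0.0147], [0, 0, 0.0147], [0, 0, 0.0147], [0, 0, 0], [0, 0, 0], [0, 0, 0]], grip=[60, 60, 60, 60, 60, 60])

```text
time_s: 20.78
tcp_pos: [0.5586, -0.0147, 0.2693]
ee_rot: [[0.001, -1.0, -0.003], [-1.0, -0.001, -0.0], [0.0, 0.003, -1.0]]
wrist_force: [-1.0, -0.2, -0.0]
gripper_width: 0.688
gripper_force: 0.0
```

```bash
python3 look.py 5 | egrep -v 'left|middle'; python3 -c "
import cv2
a=cv2.imread('pics/w5.png')[0:225,160:480]
cv2.imwrite('pics/w5c.png',cv2.resize(a,None,fx=2.5,fy=2.5,interpolation=cv2.INTER_CUBIC))"
```

```text
[ 0.55864098 -0.01473394  0.26930493] [[ 8.06991409e-04 -9.99995042e-01 -3.04394432e-03]
 [-9.99999602e-01 -8.05831490e-04 -3.82265113e-04]
 [ 3.79810311e-04  3.04425159e-03 -9.99995294e-01]] [-0.97789978 -0.17614107 -0.04895594] 20.775
lane_right [([192.0, 94.5], 0.65)] [[0.7085, -0.0986, 0.0]]
carrier_right_bar [([591.1, 41.8], 0.88), ([420.1, 94.8], 0.62)] [[0.3243, -0.1389, 0.095], [0.4706, -0.0944, 0.095]]
carrier_right_nose [] []
carrier_right_heel [] []
```

View pics/w5c.png

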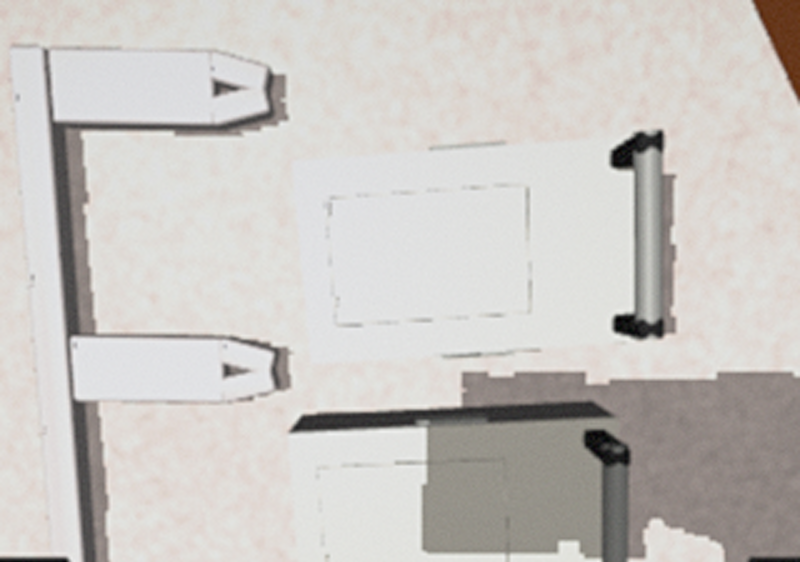

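The crop shows the right carrier: bar (650,135)–(648,333), lid panel corners (328,197), (527,184), (529,314) and (338,325). The right lane's rails have centre lines at rows 86 and 368.

```bash
cat > m2.py <<'E'
from m import *
c5=pickle.load(open('w5.pkl','rb'))['c']
f=lambda p:(160+(p[0]+.5)/2.5-.5,(p[1]+.5)/2.5-.5)
import m; m.f=f
print('---'); m.car('R',c5,[(328,197),(527,184),(529,314),(338,325)],[(650,135),(648,333)])
print('lid corners',[onz(c5,f(p),.055).round(4).tolist() for p in((297,160),(311,362))])
print('rails',[onz(c5,f(p),.018).round(4).tolist() for p in((52,85),(268,88),(72,368),(275,368))])
print('bar tri',tri([ray(c1,(421.5,119.5)),ray(c5,f((649,234)))]))
plan((.4712,-.0935,.12),3.1,5)
E
python3 m2.py | sed -n '/---/,$p'
```

```text
---
R yaw panel 3.45 yaw bar 3.12 bar [ 0.4714 -0.0948] panelc [ 0.5489 -0.0889] len 0.0685
lid corners [[0.6018, -0.1255, 0.055], [0.5982, -0.0464, 0.055]]
rails [[0.7092, -0.1598, 0.018], [0.6175, -0.1588, 0.018], [0.7112, -0.0404, 0.018], [0.6186, -0.0404, 0.018]]
bar tri (array([ 0.47866761, -0.09432968,  0.12381934]), [np.float64(0.00023475066462730446), np.float64(0.00023475066462715291)])
[15.7, 17.7, 30.1] [-0.0, 0.0, -0.0108]
[15.5, 17.9, 30.1] [-0.0, 0.0, -0.0108]
[15.3, 18.1, 30.1] [-0.0, 0.0, -0.0108]
[15.1, 18.2, 30.1] [-0.0, 0.0, -0.0108]
[14.9, 18.4, 30.1] [-0.0, 0.0, -0.0108]
```

Call:
step_arm(linear=[[16, 17.7, 30], [15.7, 18, 30], [15.5, 18, 30], [15.3, 18.2, 30], [15.1, 18.4, 30], [0, 0, 14], [0, 0, 14], [0, 0, 10], [0, 0, 6], [0, 0, 0]], delta_rot=[[0, 0, -0.0112], [0, 0, -0.0112], [0, 0, -0.0112], [0, 0, -0.0112], [0, 0, -0.0112], [0, 0, 0], [0, 0, 0], [0, 0, 0], [0, 0, 0], [0, 0, 0]], grip=[60, 60, 60, 60, 60, 60, 60, 60, 60, 60])

```text
time_s: 22.68
tcp_pos: [0.4716, -0.0943, 0.0765]
ee_rot: [[0.057, -0.998, -0.0], [-0.998, -0.057, -0.0], [0.0, 0.0, -1.0]]
wrist_force: [0.2, -0.0, 0.7]
gripper_width: 0.687
gripper_force: 0.0
```

Call:
step_arm(linear=[[0, 0, 0], [0, 0, 0], [0, 0, 0], [0, 0, 0], [0, 0, 0], [0, 0, 0], [0, 0, 0], [0, 0, 0]], delta_rot=[[0, 0, 0], [0, 0, 0], [0, 0, 0], [0, 0, 0], [0, 0, 0], [0, 0, 0], [0, 0, 0], [0, 0, 0]], grip=[60, 30, 10, 5, 5, 5, 5, 5])

```text
time_s: 23.68
tcp_pos: [0.4719, -0.0945, 0.0768]
ee_rot: [[0.057, -0.998, 0.001], [-0.998, -0.057, 0.0], [0.0, -0.001, -1.0]]
wrist_force: [0.9, -0.3, -0.9]
gripper_width: 0.107
gripper_force: 30.0
```

Call:
step_arm(linear=[[0, -1.2, -2], [0, -1.2, -2], [0, -1.2, -2], [0, -1.2, -2], [0, -1.2, -2], [0, 0, 0], [0, 0, 0], [0, 0, 0], [0, 0, 0]], delta_rot=[[-0.0154, 0, 0], [-0.0154, 0, 0], [-0.0154, 0, 0], [-0.0154, 0, 0], [-0.0154, 0, 0], [0, 0, 0], [0, 0, 0], [0, 0, 0], [0, 0, 0]], grip=[5, 5, 5, 5, 5, 5, 5, 5, 5])

```text
time_s: 24.8
tcp_pos: [0.4775, -0.0942, 0.0865]
ee_rot: [[0.056, -0.995, -0.077], [-0.998, -0.056, -0.004], [-0.0, 0.077, -0.997]]
wrist_force: [-1.5, 0.3, -4.3]
gripper_width: 0.106
gripper_force: 30.0
```

```bash
python3 -c "
from h import *
weigh(3.2)"
```

```text
F [[-1.52, 0.33, -4.27], [-0.47, 0.41, -4.83], [-0.88, 0.85, -4.16], [-0.15, 0.79, -5.34]] M [0.231 0.15  0.064] end lift N 5.21515340905694 [ 0.47751056 -0.09419966  0.08653585] [-1.10082537e-05  7.71986144e-02 -9.97015734e-01]
```

About 5.2 N: the right carrier is full. I set it down, then start the slide while turning it to the lane's heading (about −0.7°).

Call:
step_arm(linear=[[0, 1.2, 2], [0, 1.2, 2], [0, 1.2, 2], [0, 0.6, 1], [0, 0.6, 1], [0, 0.6, 1], [0, 0.6, 1], [0, 0, 0], [0, 0, 0], [0, 0, 0]], delta_rot=[[0.0154, 0, 0], [0.0154, 0, 0], [0.0154, 0, 0], [0.0077, 0, 0], [0.0077, 0, 0], [0.0077, 0, 0], [0.0077, 0, 0], [0, 0, 0], [0, 0, 0], [0, 0, 0]], grip=[5, 5, 5, 5, 5, 5, 5, 5, 5, 5])

```text
time_s: 26.25
tcp_pos: [0.4713, -0.0946, 0.0768]
ee_rot: [[0.056, -0.998, -0.0], [-0.998, -0.056, -0.0], [0.0, 0.0, -1.0]]
wrist_force: [-0.1, -0.0, -4.1]
gripper_width: 0.104
gripper_force: 30.0
```

Call:
step_arm(linear=[[0.5, -2, 0], [0.5, -2, 0], [0.4, -2, 0], [0.4, -2, 0], [0.4, -2, 0], [0.4, -2, 0], [0.3, -2, 0], [0.3, -2, 0], [0, 0, 0], [0, 0, 0]], delta_rot=[[0, 0, 0.0085], [0, 0, 0.0085], [0, 0, 0.0085], [0, 0, 0.0085], [0, 0, 0.0085], [0, 0, 0.0085], [0, 0, 0.0085], [0, 0, 0.0085], [0, 0, 0], [0, 0, 0]], grip=[5, 5, 5, 5, 5, 5, 5, 5, 5, 5])

```text
time_s: 27.5
tcp_pos: [0.4854, -0.0972, 0.0768]
ee_rot: [[-0.012, -1.0, -0.004], [-1.0, 0.012, 0.0], [0.0, 0.004, -1.0]]
wrist_force: [-4.3, 2.2, 1.3]
gripper_width: 0.106
gripper_force: 30.1
```

Run:
```python
from h import *
for i in range(2):
    s=sense();print(s['tcp_pos'],np.array(s['ee_rot'])[:,1],s['wrist_force'],s['moment'],s['time_s'])
    t=cam('top')
x=s['tcp_pos']
print('lane y at bar',-.1001+.0122*(.7102-x[0]))
print(landmark_of('top','carrier_right_bar')[:2])
cv2.imwrite('pics/t6.png',cv2.resize(t['img'][105:235,300:420,::-1],None,fx=4.5,fy=4.5,interpolation=cv2.INTER_CUBIC))
```

```text
[ 0.48543711 -0.09723039  0.07679592] [-0.99992255  0.01168194  0.00429207] [-4.30461568  2.21455248  1.25484596] [0.87450332 1.5756215  0.15088977] 27.5
[ 0.48543577 -0.09721631  0.07679227] [-0.9999231   0.01163788  0.00428515] [-4.84173252  2.30059574  0.85116741] [0.87739865 1.61964213 0.17799569] 27.55
lane y at bar -0.09735787633750725
[{'point': [466.1, 244.0], 'score': 0.9}, {'point': [368.5, 265.5], 'score': 0.88}]
```

View pics/t6.png

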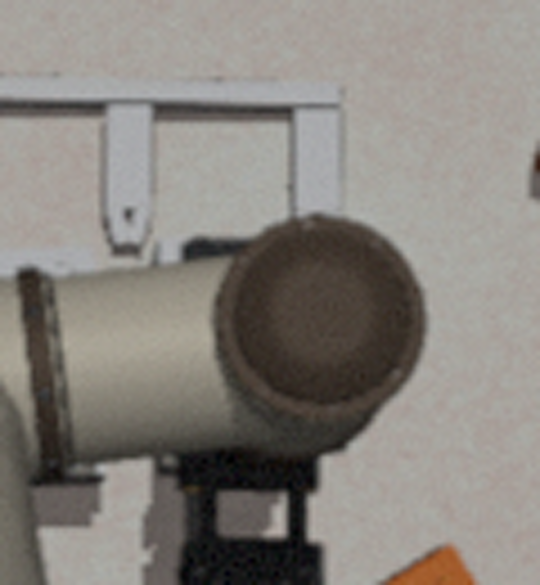

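The arm hides the carrier in the top view: the rail tip is at (128,245) and the gripper around (250,500). The measured pose is on the lane line within 0.2 mm, at −0.67°. The 4–5 N along x is sliding friction. I continue.

Call:
step_arm(linear=[[0, -3, 0], [0, -3, 0], [0, -3, 0], [0, -3, 0], [0, -3, 0], [0, -3, 0], [0, -3, 0], [0, -3, 0], [0, -3, 0], [0, -3, 0]], delta_rot=[[0, 0, 0], [0, 0, 0], [0, 0, 0], [0, 0, 0], [0, 0, 0], [0, 0, 0], [0, 0, 0], [0, 0, 0], [0, 0, 0], [0, 0, 0]], grip=[5, 5, 5, 5, 5, 5, 5, 5, 5, 5])

```text
time_s: 28.9
tcp_pos: [0.5133, -0.0984, 0.0768]
ee_rot: [[-0.013, -1.0, -0.009], [-1.0, 0.013, -0.001], [0.001, 0.009, -1.0]]
wrist_force: [-9.2, -0.5, 5.0]
gripper_width: 0.104
gripper_force: 30.0
```

Call:
step_arm(linear=[[0, 0, -0.5], [0, 0, -0.5], [0, 0, 0], [0, 0, 0]], delta_rot=[[0, 0, 0], [0, 0, 0], [0, 0, 0], [0, 0, 0]], grip=[5, 5, 5, 5])

```text
time_s: 29.4
tcp_pos: [0.5165, -0.0979, 0.0776]
ee_rot: [[-0.012, -1.0, -0.002], [-1.0, 0.012, -0.0], [0.0, 0.002, -1.0]]
wrist_force: [-5.0, -0.4, -1.5]
gripper_width: 0.102
gripper_force: 30.0
```

Run:
```python
from h import *
for i in range(3):
    s=sense();print(np.round(s['tcp_pos'],4),np.round(s['ee_rot'],4)[:,1],np.round(s['wrist_force'],2),np.round(s['moment'],2),s['time_s']); c=cam('wrist')
print(-.1001+.0122*(.7102-s['tcp_pos'][0]))
cv2.imwrite('pics/w7.png',cv2.resize(c['img'][:230,100:500,::-1],(800,460)))
```

```text
[ 0.5165 -0.0979  0.0776] [-0.9999  0.012   0.0018] [-5.01 -0.42 -1.49] [-0.01  1.53 -0.03] 29.4
[ 0.5167 -0.0978  0.0776] [-0.9999  0.0119  0.0014] [-3.97  0.57 -1.79] [-0.05  1.53 -0.05] 29.45
[ 0.5169 -0.0978  0.0777] [-0.9999  0.0118  0.001 ] [-4.54 -0.58 -1.49] [-0.06  1.54  0.01] 29.5
-0.0977417258419747
```

View pics/w7.png

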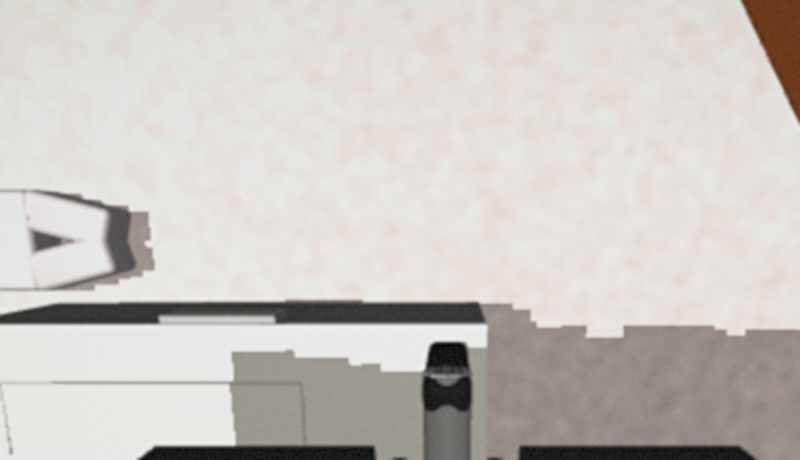

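The rail's inner edge (row 290) and the carrier's lower side edge (row 303) are parallel with a gap, so it is going in straight. I lower the 1 mm again so the heel stays down and continue.

Call:
step_arm(linear=[[0, -1, 0.4], [0, -2, 0.4], [0, -2.5, 0], [0, -2.5, 0], [0, -2.5, 0], [0, -2.5, 0], [0, -2.5, 0], [0, -2.5, 0], [0, -2.5, 0], [0, -2.5, 0]], delta_rot=[[0, 0, 0], [0, 0, 0], [0, 0, 0], [0, 0, 0], [0, 0, 0], [0, 0, 0], [0, 0, 0], [0, 0, 0], [0, 0, 0], [0, 0, 0]], grip=[5, 5, 5, 5, 5, 5, 5, 5, 5, 5])

```text
time_s: 30.8
tcp_pos: [0.5402, -0.0979, 0.077]
ee_rot: [[-0.012, -1.0, -0.001], [-1.0, 0.012, -0.0], [0.0, 0.001, -1.0]]
wrist_force: [-5.0, -0.1, -1.3]
gripper_width: 0.103
gripper_force: 30.0
```

Call:
step_arm(linear=[[0, -2.5, 0], [0, -2.5, 0], [0, -2.5, 0], [0, -2.5, 0], [0, -2.5, 0], [0, -2.5, 0], [0, -2.5, 0], [0, -2.5, 0], [0, -2.5, 0]], delta_rot=[[0, 0, 0], [0, 0, 0], [0, 0, 0], [0, 0, 0], [0, 0, 0], [0, 0, 0], [0, 0, 0], [0, 0, 0], [0, 0, 0]], grip=[5, 5, 5, 5, 5, 5, 5, 5, 5])

```text
time_s: 31.92
tcp_pos: [0.5627, -0.0982, 0.077]
ee_rot: [[-0.012, -1.0, -0.001], [-1.0, 0.012, -0.0], [0.0, 0.001, -1.0]]
wrist_force: [-5.1, 0.7, -0.8]
gripper_width: 0.103
gripper_force: 30.0
```

Call:
step_arm(linear=[[0, -2, 0], [0, -2, 0], [0, -2, 0], [0, -2, 0], [0, -1.5, 0], [0, -1, 0], [0, -1, 0], [0, -1, 0], [0, -1, 0]], delta_rot=[[0, 0, 0], [0, 0, 0], [0, 0, 0], [0, 0, 0], [0, 0, 0], [0, 0, 0], [0, 0, 0], [0, 0, 0], [0, 0, 0]], grip=[5, 5, 5, 5, 5, 5, 5, 5, 5])

```text
time_s: 33.05
tcp_pos: [0.5761, -0.0983, 0.077]
ee_rot: [[-0.012, -1.0, -0.001], [-1.0, 0.012, -0.0], [0.0, 0.001, -1.0]]
wrist_force: [-5.7, 1.1, -1.0]
gripper_width: 0.103
gripper_force: 30.0
```

Call:
step_arm(linear=[[0, -1, 0], [0, -1, 0], [0, -0.7, 0], [0, -0.7, 0]], delta_rot=[[0, 0, 0], [0, 0, 0], [0, 0, 0], [0, 0, 0]], grip=[5, 5, 5, 5])

```text
time_s: 33.55
tcp_pos: [0.5795, -0.0984, 0.077]
ee_rot: [[-0.012, -1.0, -0.001], [-1.0, 0.012, -0.0], [0.0, 0.001, -1.0]]
wrist_force: [-5.0, 0.3, -1.1]
gripper_width: 0.106
gripper_force: 30.0
```

Call:
step_arm(linear=[[0, -0.6, 0], [0, -0.6, 0], [0, -0.6, 0]], delta_rot=[[0, 0, 0], [0, 0, 0], [0, 0, 0]], grip=[5, 5, 5])

```text
time_s: 33.92
tcp_pos: [0.5813, -0.0984, 0.077]
ee_rot: [[-0.012, -1.0, -0.001], [-1.0, 0.012, -0.0], [0.0, 0.001, -1.0]]
wrist_force: [-5.1, -0.2, -0.3]
gripper_width: 0.105
gripper_force: 30.0
```

Call:
step_arm(linear=[[0, -0.6, 0], [0, -0.6, 0]], delta_rot=[[0, 0, 0], [0, 0, 0]], grip=[5, 5])

```text
time_s: 34.17
tcp_pos: [0.5817, -0.0984, 0.0769]
ee_rot: [[-0.012, -1.0, -0.003], [-1.0, 0.012, -0.0], [0.0, 0.003, -1.0]]
wrist_force: [-7.7, 1.0, 0.2]
gripper_width: 0.098
gripper_force: 30.0
```

Call:
step_arm(linear=[[0, -0.5, 0], [0, 0, 0], [0, 0, 0]], delta_rot=[[0, 0, 0], [0, 0, 0], [0, 0, 0]], grip=[5, 5, 5])

```text
time_s: 34.55
tcp_pos: [0.5816, -0.0984, 0.0769]
ee_rot: [[-0.012, -1.0, -0.004], [-1.0, 0.012, -0.0], [0.0, 0.004, -1.0]]
wrist_force: [-8.0, 0.9, 0.9]
gripper_width: 0.101
gripper_force: 30.0
```

The carrier stopped at the stop bar with light contact (about 8 N, including 5 N of friction). I ease off the load, release and rise.

Call:
step_arm(linear=[[0, 0.6, 0.2], [0, 0.5, 0], [0, 0, 0]], delta_rot=[[0, 0, 0], [0, 0, 0], [0, 0, 0]], grip=[5, 5, 5])

```text
time_s: 34.92
tcp_pos: [0.5817, -0.0984, 0.0769]
ee_rot: [[-0.012, -1.0, -0.001], [-1.0, 0.012, -0.0], [0.0, 0.001, -1.0]]
wrist_force: [-7.0, 0.6, -0.7]
gripper_width: 0.105
gripper_force: 30.0
```

Call:
step_arm(linear=[[0, 0, 0], [0, 0, 0], [0, 0, 0], [0, 0, 0], [0, 0, 0], [0, 0, -25], [0, 0, -40], [0, 0, -50], [0, 0, -50]], delta_rot=[[0, 0, 0], [0, 0, 0], [0, 0, 0], [0, 0, 0], [0, 0, 0], [0, 0, 0], [0, 0, 0], [0, 0, 0], [0, 0, 0]], grip=[60, 60, 60, 60, 60, 60, 60, 60, 60])

```text
time_s: 36.05
tcp_pos: [0.582, -0.0985, 0.2434]
ee_rot: [[-0.012, -1.0, 0.0], [-1.0, 0.012, -0.0], [0.0, -0.0, -1.0]]
wrist_force: [1.0, -0.4, 0.5]
gripper_width: 0.689
gripper_force: 0.0
```

Call:
step_arm(linear=[[-40, 0, -10], [-40, 0, 0], [0, 0, 0], [0, 0, 0], [0, 0, 0]], delta_rot=[[0, 0, 0], [0, 0, 0], [0, 0, 0], [0, 0, 0], [0, 0, 0]], grip=[60, 60, 60, 60, 60])

```text
time_s: 36.67
tcp_pos: [0.583, -0.0192, 0.2516]
ee_rot: [[-0.013, -1.0, -0.0], [-1.0, 0.013, -0.0], [0.0, 0.0, -1.0]]
wrist_force: [-0.4, -0.7, -0.7]
gripper_width: 0.69
gripper_force: 0.0
```

Run:
```python
from h import *
c=cam('wrist');print(sense()['time_s'])
cv2.imwrite('pics/w8.png',cv2.resize(c['img'][:225,150:470,::-1],None,fx=2.5,fy=2.5,interpolation=cv2.INTER_CUBIC))
```

```text
36.725
```

View pics/w8.png

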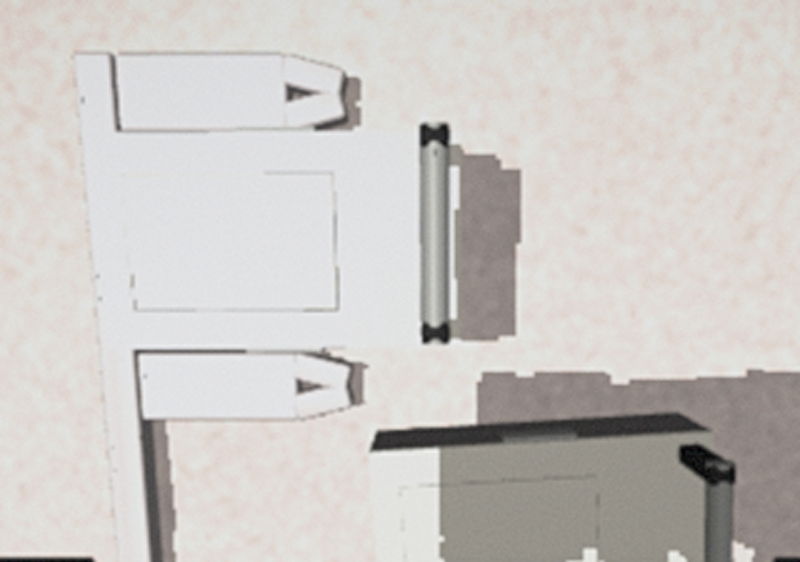

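The right carrier sits between its rails (rows 130–350) with its far end on the stop bar near column 115. The middle carrier is still where it stood, at the bottom. The robot touches nothing, so I hand in.

```bash
python3 -c "
from station import *
print(finish_job())"
```

```text
the job is handed in; nothing more can be done
None
```

I weighed all three carriers from left to right: the left (about 1.3 N) and middle (about 1.6 N) are empty and stay where they stood; the right one (about 5.2 N) is full and now sits in its lane against the stop bar, job handed in at about 37 s.

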